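Lay the tilting surgery board flat

ROBOT

A 7-joint arm with a two-finger parallel gripper is mounted at the origin on the work surface. World frame = base frame: x ahead of the robot, y to its left, z up, the work surface at z = 0. Lengths are in m, angles in rad, forces in N, time in s.
With the tool pointing down it reaches from about 0.425 to 0.875 m from the base axis. Payload 4.7 kg.
Tool frame: the origin (TCP) lies at the very end of the fingers, on their centre line; the grasp point (between the pads) lies 19 mm behind it; z points along the fingers, y is the line along which they close (so a half turn about z gives the same grasp; the last joint's range is limited). The gripper opens to 87 mm and grips with 3 to 60 N. Pads are 19 mm wide; open, the fingers measure 117 mm over their backs; the gripper's body (75 mm by 190 mm) begins 51 mm behind the grasp point.
Start: joints at [-1.265, 0.321, -0.07, 1.45, 0.023, 1.371, -0.057], TCP at [0.187, 0.623, 0.223] pointing down, gripper open.
Joint ranges: [-2.86, 2.86], [-0.3, 2.09], [-1.38, 1.24], [0.06, 2.45], [-1.56, 4.7], [0.09, 2.05], [-2.69, 2.69]. Speed limits (rad/s): [2.57, 2.57, 3.14, 3.14, 3.14, 3.14, 3.14].

INTERFACE

Orientations are given as a rotation vector (axis times angle).
In Python, from bench import ctrl gives the robot as it stands.
- The arm moves only by the tool jog_arm, never from a script. Its argument "commands" is a list of rows, each a list of 7 numbers: the opening, from 0 (shut) to 1 (fully open), then the shift along the world's x, y, z scaled (see below), then the turn, a rotation vector about the world's x, y, z scaled (see below). A call has exactly 5 rows; each row is the pose to reach, as a shift and turn from the pose commanded when the call began; what a row does not reach only later rows make up. The controller multiplies each number of a shift by 0.5 m and each number of a turn by 30 degrees. A row lasts 1/12 s, in which the tool goes at most 41.7 mm and 7.16 degrees, less where a joint would pass 70% of its speed; a pose out of reach is approached as far as the arm can. A call with a number of a shift or a turn outside -1 to 1 is refused whole. A call with a gripper value outside its range is refused whole. The fingers move at their own pace and stop on an object; "grip_force" is the grip in N (left out, the last holds). Time passes only in rows, so rows that repeat a pose let the fingers close, or fill a call up. It gives the time, the measured TCP pose, the force, the opening and the grip force at its end, in the units of the state.
- ctrl.get_state(): the state, without advancing time (a new reading comes with each control period).
- ctrl.get_image(name): name is "scene" or "top" or "wrist"; returns a dict with "frame" (400x640x3 uint8, red, green, blue), "vfov" (degrees; the focal length in pixels is half the picture's height over the tangent of half this angle, whatever the lens; pixels are square), "cx", "cy" (the principal point, pixels), "camera_from_world" (4x4, takes a point from world to camera coordinates); the wrist camera has in their place "mount" (4x4, takes a point from camera to tool coordinates, whose origin is the TCP and whose axes are the flange's). Camera axes: x right, y down, z forward; pixel columns grow to the right and rows downward; lengths in m; the calibration is good to about 2 mm. A picture is of the moment at which its call begins: read the wrist's pose just before it. There is no depth.
- ctrl.close_job(): hands the job in; it is judged then, once.
The state is a dict: "time": time; "joint_positions": joint angles; "qd": joint speeds; "joint_torque": joint torques, N m; "position": TCP position; "tool_rot": TCP orientation; "ft_force": force on the tool from outside, world axes, zero at the start; "torque": the same for the moment, N m; "grip_width": opening from 0.0 (shut) to 1.0 (fully open); "grip_force": force on a finger pad.
Only numpy, scipy, OpenCV 4.12 (cv2) and the standard library are available. Lean on these libraries where they do the work, as an engineer would, in place of code of your own. Each camera call takes 0.05 s, during which the arm holds its last target. There are 200 camera calls.

TASK

The operation is over: lay the tilted surgery board flat for the next patient. Press the red tab of its ratchet pawl down until the pawl snaps over and stays clear of the toothed wheel, then push the raised end of the board down, steadily and without slamming or forcing it, until the board lies fully on its rests. Do not lift the board, leave the pawl free, and leave everything else on the table where it stands.

Things in the scene. Friction and masses are not known exactly. Their poses are not given: they have to be found in the camera images.
- stand: Fixed aluminium stand of the surgery board, 450 mm long. Origin on the table top under its middle; z up, x across the board, y along it from the hinge to the end that is raised. Hinge along x at y -190, z 70 mm. Beside the hinge, on +x: a toothed wheel (radius 61 mm, x 128 to 139) and a blue plate for the pawl (x 147 to 170, y -160 to -104, up to z 146); on -x a black drum out to x -162 mm.
- board (a joint): Tilt of the board, rad: 0 = flat on its rubber rests, positive = its +y end (stand's frame) raised; starts at 0.30 to 0.56, stops at 0.70. A spring balances it and the hinge is stiff, so it stays where it is left. With the pawl in the teeth it sinks at most 0.25 rad until a tooth catches, then holds; with the pawl free, 3 to 6 N at the raised end push it down.
- board_end (a point): Point on the top of the board's steel deck, midway across, 420 mm past the hinge, 10 mm from the raised edge; its z axis is normal to the deck. The deck is 220 mm wide and runs from 10 mm behind the hinge to 430 mm past it; flat, its top is 88 mm above the table. Side lips 9 mm high, 6 mm wide. A dark 3 mm mat covers 50 to 320 mm past the hinge; the rest is bare steel.
- board_hinge (a point): Middle of the board's hinge axis (this point's x axis), 18 mm below the plane of the deck's top.
- pawl (a joint): Rocker pawl, rad: 0 to 0.15 = nose in the teeth of the wheel (depending on where it meets a tooth), 0.45 = swung clear. An over-centre spring holds it in either place: press the red tab down past about 0.23 (about 4 N) and it snaps to 0.45 by itself and stays.
- pawl_pad (a point): Middle of the top of the pawl's red ribbed tab, 40 (x) by 32 (y) by 6 mm. In the stand's frame x 150, y -70 mm; it starts 142 to 151 mm above the table, snaps over when pressed below about 137 mm and stops at 123 mm. Nothing stands above or below it; the nearest board edge is 40 mm off in -x. The pawl's pivot runs along the stand's x at y -130, z 135 mm.
- purple_bottle: Loose spray bottle with purple liquid and white trigger head, 86 mm across, 231 mm tall, beyond the raised end of the board. Origin under its middle.
- pink_bottle: Loose spray bottle with pink liquid, same size, beyond the hinge end of the board. Origin under its middle.
- artery_clamp: Loose steel artery clamp with brass finger rings, 140 mm long, 6 mm high, lying beyond the hinge end of the board. Origin under its middle.
- tape_roll: Loose purple tape roll lying flat, 84 mm across, 26 mm high, on the far side of the board. Origin under its middle.
- swab_jar: Loose glass jar with steel cap, 68 mm across, 95 mm tall, on the far side of the board. Origin under its middle.
- wash_bowl: Loose white bowl, 190 mm across, 60 mm high, at the right. Origin under its middle.
- foam_bolster: Loose orange half-round bolster, 300 mm long, 75 mm wide, 62 mm high, at the left. Origin under its middle.

How it is judged:
By the outcome, as a careful person would: the job done as asked, in the order asked, and still so for the second after the job is handed in, with the robot touching nothing.
It also fails if it takes over 42 s, if anything falls off the work surface, if the arm or the gripper's body presses on something with over 40 N, if the wrist force passes 120 N, or if a joint passes its speed limit or range.

## Working session

There is one attempt and no reset: what is moved stays moved. The work goes in short steps, Python scripts to look and compute and a tool call to move; the robot and the scene stay as the last step left them, time stands still between calls to the robot, and variables do not carry over. Pictures are saved under pics/ and viewed, at most 10 in all, crops included, and the job is handed in when it is done.

Besides the shell and the picture viewer there is one more tool, called after ">>>" by a JSON object that holds its "api" and its "payload". jog_arm: Moves the arm, as the interface text tells. Shifts and turns lie within -1 to 1; 1 stands for 0.5 m of shift or 30 degrees of turn. Its arguments: {"type":"object","properties":{"commands":{"type":"array","items":{"type":"array","items":{"type":"number","minimum":-1,"maximum":1}}},"grip_force":{"type":"number"}},"required":["commands"]}

```bash
mkdir -p pics
cat > h.py <<'E'
import numpy as np, cv2, pickle
from bench import ctrl
def snap(n,f):
    s=ctrl.get_state(); im=ctrl.get_image(n); im['state']=s
    cv2.imwrite(f'pics/{f}.png',im['frame'][:,:,::-1]); pickle.dump(im,open(f'{f}.pkl','wb')); return im
def ray(im,u,v):
    f=im['frame'].shape[0]/2/np.tan(np.radians(im['vfov'])/2)
    d=np.array([(u-im['cx'])/f,(v-im['cy'])/f,1]); T=np.linalg.inv(im['camera_from_world'])
    return T[:3,3],T[:3,:3]@d
def plane(im,u,v,z):
    o,d=ray(im,u,v); return o+d*(z-o[2])/d[2]
def two(a,b):
    (o,d),(p,e)=a,b; s=np.linalg.lstsq(np.c_[d,-e],p-o,rcond=None)[0]
    x,y=o+s[0]*d,p+s[1]*e; return (x+y)/2,np.linalg.norm(x-y)
def proj(im,P):
    f=im['frame'].shape[0]/2/np.tan(np.radians(im['vfov'])/2)
    c=im['camera_from_world']@np.r_[P,1]; return np.array([im['cx']+f*c[0]/c[2],im['cy']+f*c[1]/c[2]])
E
python3 - <<'E'
from h import *
for n in('scene','top'):
    im=snap(n,n+'0'); f=im['frame'].astype(int)
    m=((f[:,:,0]>120)&(f[:,:,1]<70)&(f[:,:,2]<70)).astype('u1')
    k,l,st,c=cv2.connectedComponentsWithStats(m)
    print(n,[(st[i].tolist(),c[i].round(1).tolist()) for i in range(1,k) if st[i][4]>15])
    print(np.linalg.inv(im['camera_from_world'])[:3,3])
print(ctrl.get_state())
E
```

```text
scene [([198, 90, 28, 16, 321], [211.5, 97.6]), ([289, 209, 10, 9, 52], [293.8, 213.1]), ([461, 221, 19, 57, 113], [470.2, 249.1])]
[1.68483016 0.47791287 1.35862127]
top [([333, 156, 11, 12, 66], [338.0, 161.9]), ([134, 165, 21, 87, 874], [143.7, 207.4]), ([540, 320, 32, 43, 1039], [555.6, 341.5])]
[ 0.38435663 -0.02572969  1.44021183]
{'time': 0.1, 'joint_positions': array([-1.26487924,  0.32176277, -0.07010674,  1.45157178,  0.02263217,
        1.3708039 , -0.0569037 ]), 'qd': array([ 0.0003784 , -0.0020856 , -0.00146951, -0.00174569,  0.00171596,
        0.00215553, -0.00175425]), 'joint_torque': array([-4.15710283e-04, -4.92570233e+01, -4.05709399e-01, -3.13391411e+01,
       -6.41583069e-02,  3.95336340e-02,  6.66546907e-05]), 'position': array([0.18689943, 0.62202101, 0.22155262]), 'tool_rot': array([-4.56659701e-01, -3.10808545e+00,  2.75373752e-03]), 'ft_force': array([ 0.45839723,  0.43277334, -0.35748177]), 'torque': array([-0.02745095,  0.03289256, -0.0080661 ]), 'grip_force': 0.0, 'grip_width': 0.9968665945987539}
```

View pics/scene0.png

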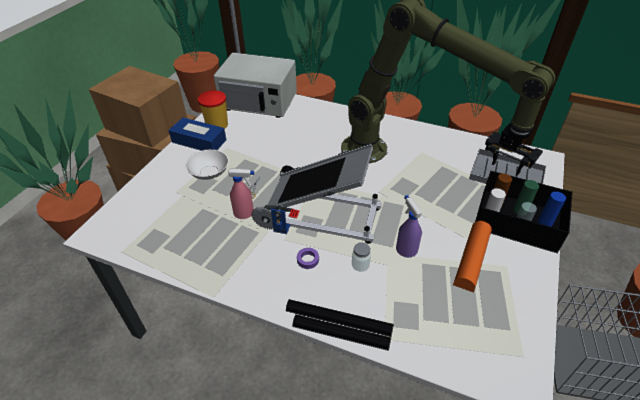

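View pics/top0.png

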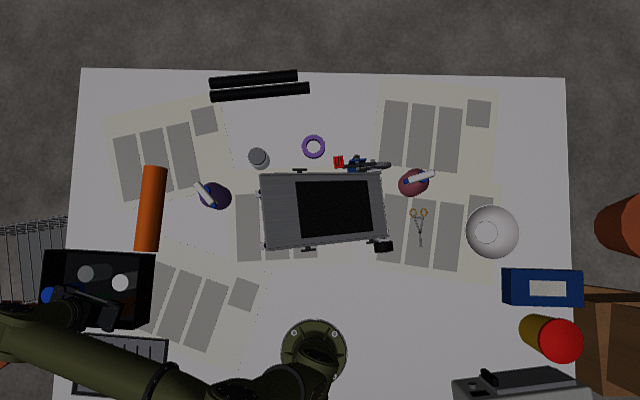

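The scene view shows the red tab at about (294,213), with the board raised to its right. In the top view the tab is at (338,162) and the dark mat spans about (297-372, 179-237). The stand's axes lie nearly along the world's. Next I triangulate the tab and the mat corners.

Run:
```python
from h import *
R={}
for n,box,rb in(('scene',(265,150,365,212),(280,200,305,225)),('top',(280,172,385,243),(328,150,348,172))):
    im=pickle.load(open(n+'0.pkl','rb')); f=im['frame'].astype(int)
    x0,y0,x1,y1=box; g=f[y0:y1,x0:x1].max(2)
    m=(g<45).astype('u1'); k,l,st,c=cv2.connectedComponentsWithStats(m); i=1+np.argmax(st[1:,4])
    cn=max(cv2.findContours((l==i).astype('u1'),0,2)[0],key=cv2.contourArea)
    h=cv2.convexHull(cn); 
    for e in np.arange(1,15,.5):
        a=cv2.approxPolyDP(h,e,True)[:,0]
        if len(a)<=4: break
    a=a+[x0,y0]
    x0,y0,x1,y1=rb; r=f[y0:y1,x0:x1]; q=(r[:,:,0]>90)&(r[:,:,0]>2*r[:,:,1])&(r[:,:,0]>2*r[:,:,2])
    v,u=np.nonzero(q); rc=(u.mean()+x0,v.mean()+y0)
    print(n,a.tolist(),st[i].tolist(),rc,len(u),(u.min()+x0,u.max()+x0,v.min()+y0,v.max()+y0)); R[n]=(im,a,rc)
P,e=two(ray(R['scene'][0],*R['scene'][2]),ray(R['top'][0],*R['top'][2])); print('pad',P.round(4),e)
for a in R['top'][1]:
    for b in R['scene'][1]:
        p,e=two(ray(R['top'][0],*a),ray(R['scene'][0],*b))
        if e<.02: print(a,b,p.round(3),round(e,4))
a=cv2.resize(R['scene'][0]['frame'][140:250,235:395],None,fx=5,fy=5,interpolation=2); cv2.imwrite('pics/c1.png',a[:,:,::-1])
```

```text
scene [[344, 158], [334, 186], [278, 202], [291, 175]] [13, 8, 67, 45, 1406] (np.float64(293.5245901639344), np.float64(212.9672131147541)) 61 (np.int64(289), np.int64(298), np.int64(209), np.int64(217))
top [[366, 180], [372, 230], [301, 237], [295, 181]] [15, 8, 78, 59, 3966] (np.float64(338.04761904761904), np.float64(161.71428571428572)) 84 (np.int64(333), np.int64(343), np.int64(156), np.int64(168))
pad [ 0.6445 -0.0678  0.1439] 0.0005959040290461091
[366 180] [278 202] [ 0.591 -0.162  0.117] 0.0012
[372 230] [291 175] [ 0.426 -0.184  0.115] 0.0021
[301 237] [344 158] [0.396 0.038 0.251] 0.0033
[295 181] [334 186] [0.562 0.061 0.254] 0.0034
```

View pics/c1.png

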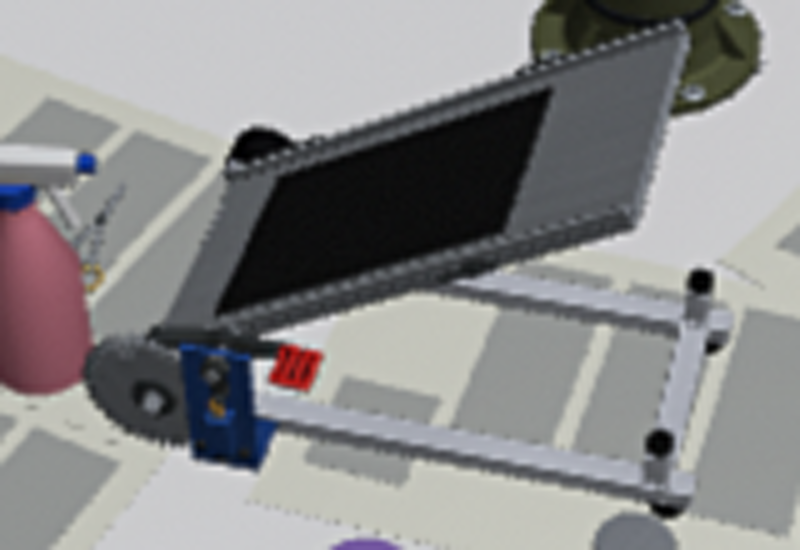

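The crop confirms the tilt: the raised deck is at upper right, and the red tab is at about crop (297,367). The pad comes out at (0.6445, -0.068, 0.144), the stand's yaw at about 7.5° and the tilt at about 0.55 rad. I'll raise the arm, turn the tool to line up with the stand and shut the fingers.

>>> {"api": "jog_arm", "payload": {"commands": [[0,0,0,0.08,0,0,0.2],[0,0,0,0.16,0,0,0.4],[0,0,0,0.24,0,0,0.6],[0,0,0,0.32,0,0,0.8],[0,0,0,0.4,0,0,0.8]], "grip_force": 20}}

```text
time: 0.52
position: [0.187, 0.6219, 0.4242]
tool_rot: [0.206, -3.135, 0.001]
ft_force: [0.4, 0.9, -0.3]
grip_width: 0.71
grip_force: 0.0
```

>>> {"api": "jog_arm", "payload": {"commands": [[0,0.04,-0.06,0.02,0,0,0],[0,0.08,-0.12,0.02,0,0,0],[0,0.12,-0.18,0.02,0,0,0],[0,0.16,-0.24,0.02,0,0,0],[0,0.2,-0.3,0.02,0,0,0]]}}

```text
time: 0.93
position: [0.2877, 0.4709, 0.4322]
tool_rot: [0.2, -3.135, 0.001]
ft_force: [0.7, 0.2, -0.1]
grip_width: 0.327
grip_force: 0.0
```

>>> {"api": "jog_arm", "payload": {"commands": [[0,0.04,-0.06,0,0,0,0],[0,0.08,-0.12,0,0,0,0],[0,0.12,-0.18,0,0,0,0],[0,0.16,-0.24,0,0,0,0],[0,0.2,-0.3,0,0,0,0]]}}

```text
time: 1.35
position: [0.3876, 0.3207, 0.4323]
tool_rot: [0.199, -3.135, 0.0]
ft_force: [0.7, 0.4, -0.9]
grip_width: 0.02
grip_force: 0.0
```

>>> {"api": "jog_arm", "payload": {"commands": [[0,0.05,-0.06,0,0,0,0],[0,0.1,-0.12,0,0,0,0],[0,0.15,-0.18,0,0,0,0],[0,0.2,-0.24,0,0,0,0],[0,0.25,-0.3,0,0,0,0]]}}

```text
time: 1.77
position: [0.5127, 0.1708, 0.4324]
tool_rot: [0.2, -3.135, -0.0]
ft_force: [0.8, -0.4, 0.3]
grip_width: -0.0
grip_force: 0.0
```

>>> {"api": "jog_arm", "payload": {"commands": [[0,0.05,-0.06,0,0,0,0],[0,0.1,-0.12,0,0,0,0],[0,0.15,-0.18,0,0,0,0],[0,0.2,-0.24,0,0,0,0],[0,0.25,-0.3,0,0,0,0]]}}

```text
time: 2.18
position: [0.6378, 0.0212, 0.4323]
tool_rot: [0.2, -3.135, -0.0]
ft_force: [0.6, 0.6, 0.3]
grip_width: 0.007
grip_force: 0.0
```

>>> {"api": "jog_arm", "payload": {"commands": [[0,0.004,-0.036,-0.03,-0.013,0.1,0],[0,0.008,-0.072,-0.08,-0.026,0.2,0],[0,0.012,-0.108,-0.14,-0.039,0.3,0],[0,0.016,-0.144,-0.2,-0.052,0.4,0],[0,0.02,-0.176,-0.26,-0.065,0.5,0]]}}

```text
time: 2.6
position: [0.6469, -0.0668, 0.301]
tool_rot: [0.182, -2.87, 0.025]
ft_force: [0.8, -0.2, -0.8]
grip_width: 0.005
grip_force: 0.0
```

>>> {"api": "jog_arm", "payload": {"commands": [[0,0,0,-0.06,0,0,0],[0,0,0,-0.12,0,0,0],[0,0,0,-0.18,0,0,0],[0,0,0,-0.23,0,0,0],[0,0,0,-0.26,0,0,0]]}}

```text
time: 3.02
position: [0.6453, -0.065, 0.1684]
tool_rot: [0.183, -2.867, 0.024]
ft_force: [-0.2, -0.0, 0.2]
grip_width: 0.002
grip_force: 0.0
```

Run:
```python
from h import *
s=snap('scene','s2'); t=snap('top','t2')
a=cv2.resize(s['frame'][140:250,235:395],None,fx=4,fy=4,interpolation=2)
b=cv2.resize(t['frame'][130:200,280:400],None,fx=5.33,fy=2.0*2,interpolation=2)
cv2.imwrite('pics/c2.png',a[:,:,::-1])
st=ctrl.get_state();print(st['position'],st['tool_rot'],st['ft_force'])
```

```text
[ 0.64486001 -0.0648207   0.16854503] [ 0.18270116 -2.86509205  0.02354486] [ 0.02070452  0.8320937  -0.10853976]
```

View pics/c2.png

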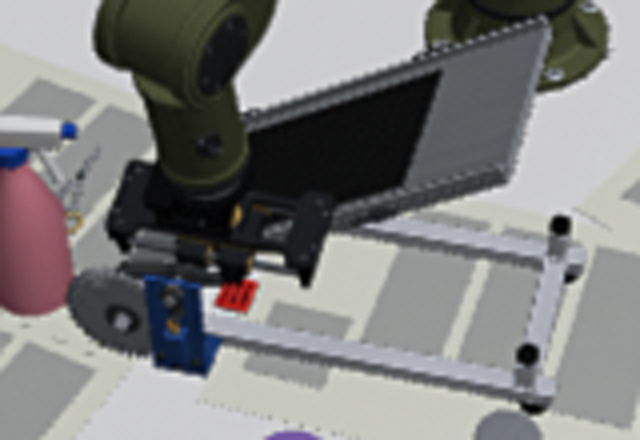

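The picture shows the fingertips just above the red tab at crop (237,295), with the gripper body clear of the board. I'll press gently.

>>> {"api": "jog_arm", "payload": {"commands": [[0,0.004,-0.003,-0.01,0,0,0],[0,0.006,-0.004,-0.02,0,0,0],[0,0.006,-0.004,-0.03,0,0,0],[0,0.006,-0.004,-0.04,0,0,0],[0,0.006,-0.004,-0.048,0,0,0]]}}

```text
time: 3.53
position: [0.6503, -0.0675, 0.1488]
tool_rot: [0.183, -2.873, 0.025]
ft_force: [0.4, 1.1, 5.9]
grip_width: 0.003
grip_force: 3.1
```

>>> {"api": "jog_arm", "payload": {"commands": [[0,0,0,-0.006,0,0,0],[0,0,0,-0.012,0,0,0],[0,0,0,-0.018,0,0,0],[0,0,0,-0.024,0,0,0],[0,0,0,-0.028,0,0,0]]}}

```text
time: 3.95
position: [0.6497, -0.0677, 0.1338]
tool_rot: [0.182, -2.871, 0.026]
ft_force: [0.9, 0.2, -0.3]
grip_width: 0.009
grip_force: 0.0
```

The force dropped from 5.9 N to zero, so the pawl has snapped. I'll back off and check.

>>> {"api": "jog_arm", "payload": {"commands": [[0,0,0,0.06,0,0,0],[0,0,0,0.14,0,0,0],[0,0,0,0.22,0,0,0],[0,0,0,0.3,0,0,0],[0,0,0,0.38,0,0,0]]}}

```text
time: 4.37
position: [0.6496, -0.0678, 0.3263]
tool_rot: [0.182, -2.872, 0.025]
ft_force: [0.4, -0.1, 0.2]
grip_width: 0.005
grip_force: 0.0
```

>>> {"api": "jog_arm", "payload": {"commands": [[0,0,0,0.08,0.013,-0.1,0],[0,-0.04,0.05,0.15,0.026,-0.2,0],[0,-0.09,0.1,0.15,0.039,-0.3,0],[0,-0.14,0.15,0.15,0.052,-0.4,0],[0,-0.19,0.2,0.15,0.065,-0.5,0]]}}

```text
time: 4.78
position: [0.5543, 0.0329, 0.4]
tool_rot: [-0.198, 3.131, 0.001]
ft_force: [0.5, 0.2, -0.2]
grip_width: 0.008
grip_force: 0.0
```

>>> {"api": "jog_arm", "payload": {"commands": [[0,-0.04,0.05,0,0,0,0],[0,-0.09,0.1,0,0,0,0],[0,-0.13,0.15,0,0,0,0],[0,-0.17,0.2,0,0,0,0],[0,-0.18,0.21,0,0,0,0]]}}

```text
time: 5.2
position: [0.4617, 0.1425, 0.3998]
tool_rot: [0.212, -3.134, -0.004]
ft_force: [0.6, 0.8, -0.1]
grip_width: 0.003
grip_force: 0.0
```

Run:
```python
from h import *
s=snap('scene','s3'); t=snap('top','t3')
R=[]
for im,rb in((s,(280,200,305,230)),(t,(328,150,348,172))):
    f=im['frame'].astype(int);x0,y0,x1,y1=rb; r=f[y0:y1,x0:x1]; q=(r[:,:,0]>90)&(r[:,:,0]>2*r[:,:,1])&(r[:,:,0]>2*r[:,:,2])
    v,u=np.nonzero(q); print(len(u)); R.append(ray(im,u.mean()+x0,v.mean()+y0))
print('pad',two(*R))
cv2.imwrite('pics/c3.png',cv2.resize(s['frame'][120:250,235:425],None,fx=4,fy=4,interpolation=2)[:,:,::-1])
st=ctrl.get_state();print(st['position'],st['tool_rot'],st['ft_force'])
```

```text
64
76
pad (array([ 0.64524429, -0.06886595,  0.12197538]), np.float64(0.0003068733693658763))
[0.46410839 0.13883644 0.39970013] [-2.05537306e-01  3.13438820e+00  4.74308211e-04] [ 0.28162643 -0.46762048  0.50209763]
```

View pics/c3.png

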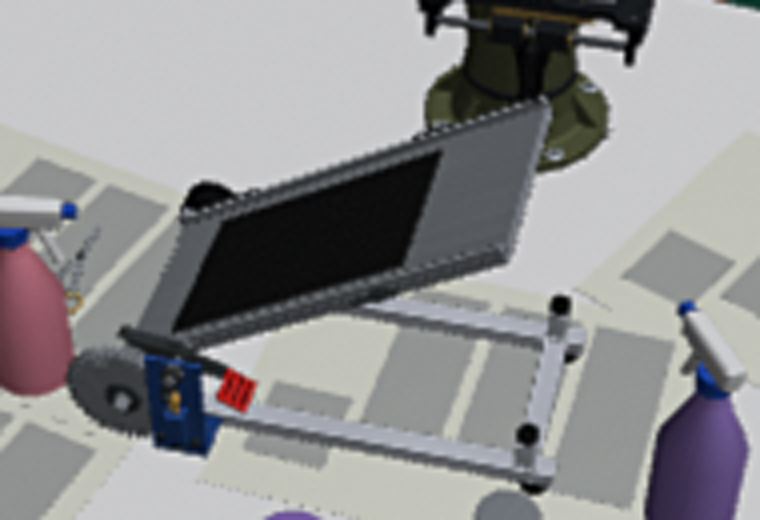

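The pawl is clear, with the pad at z = 0.122 m and the tab at crop (237,390) swung down. The board hasn't moved. Before pushing, I'll check the clearance to the purple bottle and compute the arc.

Run:
```python
from h import *
R={n:pickle.load(open(n+'.pkl','rb')) for n in('scene0','top0')}
o=np.array([.4866,-.0181]); X=np.array([.9913,.1314]); Y=np.array([-.1314,.9913])
for n,(x0,y0,x1,y1) in(('scene0',(385,190,430,262)),('top0',(185,165,240,220))):
    im=R[n]; h=cv2.cvtColor(im['frame'][y0:y1,x0:x1],cv2.COLOR_RGB2HSV).astype(int); f=im['frame'][y0:y1,x0:x1].astype(int)
    q=(f[:,:,2]>f[:,:,1]*1.4)&(f[:,:,0]>f[:,:,1]*1.2); v,u=np.nonzero(q); print(n,len(u),u.min()+x0,u.max()+x0,v.min()+y0,v.max()+y0,u.mean()+x0)
    if n=='scene0':
        b=plane(im,u[v>v.max()-6].mean()+x0,v.max()+y0,0.0); print('base front',b.round(3))
im=R['top0']
for uv in((215,195),(205,195),(196,184),(216,207)):
    for z in(.1,.22):
        p=plane(im,*uv,z)[:2]; d=p-o; print(uv,z,p.round(3),'stand',(d@X).round(3),(d@Y).round(3))
H=np.array([.5116,-.2064])
for r in(.38,):
  for t in(.55,.45,.35,.25,.15,.05,0):
    y=r*np.cos(t)-.018*np.sin(t); print(t,(H+Y*y).round(4),round(.07+r*np.sin(t)+.018*np.cos(t),4))
```

```text
scene0 692 397 420 218 256 408.65606936416185
base front [0.564 0.364 0.   ]
top0 426 200 231 183 209 218.51643192488262
(215, 195) 0.1 [0.529 0.341] stand 0.09 0.35
(215, 195) 0.22 [0.516 0.308] stand 0.072 0.319
(205, 195) 0.1 [0.529 0.374] stand 0.093 0.384
(205, 195) 0.22 [0.516 0.339] stand 0.076 0.35
(196, 184) 0.1 [0.565 0.407] stand 0.134 0.411
(196, 184) 0.22 [0.549 0.368] stand 0.112 0.375
(216, 207) 0.1 [0.489 0.335] stand 0.049 0.35
(216, 207) 0.22 [0.48  0.303] stand 0.035 0.319
0.55 [0.4703 0.1054] 0.284
0.45 [0.4677 0.125 ] 0.2515
0.35 [0.4655 0.1413] 0.2172
0.25 [0.4638 0.1542] 0.1815
0.15 [0.4626 0.1634] 0.1446
0.05 [0.4618 0.1689] 0.107
0 [0.4617 0.1703] 0.088
```

The bottle's head starts at about stand y 0.32, so a push at r ≈ 0.375, slightly towards -x, leaves more than 30 mm. Now I descend to just above the deck.

>>> {"api": "jog_arm", "payload": {"commands": [[0,-0.006,-0.02,-0.04,0,0,0],[0,-0.012,-0.04,-0.08,0,0,0],[0,-0.018,-0.06,-0.12,0,0,0],[0,-0.018,-0.07,-0.16,0,0,0],[0,-0.018,-0.07,-0.18,0,0,0]]}}

```text
time: 5.72
position: [0.4561, 0.0986, 0.3071]
tool_rot: [0.19, -3.133, 0.003]
ft_force: [-0.4, -0.8, 0.3]
grip_width: 0.005
grip_force: 0.0
```

>>> {"api": "jog_arm", "payload": {"commands": [[0,0,0,-0.008,0,0,0],[0,0,0,-0.016,0,0,0],[0,0,0.002,-0.024,0,0,0],[0,0,0.005,-0.032,0,0,0],[0,0,0.008,-0.04,0,0,0]]}}

```text
time: 6.13
position: [0.4566, 0.1071, 0.2903]
tool_rot: [-0.2, 3.134, 0.001]
ft_force: [-0.9, 0.7, 5.6]
grip_width: 0.007
grip_force: 2.0
```

>>> {"api": "jog_arm", "payload": {"commands": [[0,0,0.005,-0.008,0,0,0],[0,-0.001,0.01,-0.016,0,0,0],[0,-0.001,0.015,-0.024,0,0,0],[0,-0.002,0.02,-0.032,0,0,0],[0,-0.003,0.024,-0.04,0,0,0]]}}

```text
time: 6.55
position: [0.4549, 0.1194, 0.2697]
tool_rot: [-0.2, 3.134, 0.001]
ft_force: [0.2, 0.8, 5.2]
grip_width: 0.01
grip_force: 2.0
```

>>> {"api": "jog_arm", "payload": {"commands": [[0,0,0.004,-0.008,0,0,0],[0,-0.001,0.009,-0.016,0,0,0],[0,-0.001,0.013,-0.024,0,0,0],[0,-0.002,0.018,-0.032,0,0,0],[0,-0.003,0.022,-0.04,0,0,0]]}}

```text
time: 6.97
position: [0.4535, 0.1296, 0.2492]
tool_rot: [-0.199, 3.134, -0.0]
ft_force: [2.4, 0.3, 3.9]
grip_width: 0.002
grip_force: 1.9
```

>>> {"api": "jog_arm", "payload": {"commands": [[0,0,0.004,-0.008,0,0,0],[0,-0.001,0.008,-0.016,0,0,0],[0,-0.001,0.012,-0.024,0,0,0],[0,-0.002,0.016,-0.032,0,0,0],[0,-0.003,0.019,-0.04,0,0,0]]}}

```text
time: 7.38
position: [0.452, 0.139, 0.2293]
tool_rot: [-0.199, 3.134, -0.0]
ft_force: [2.6, -0.1, 4.5]
grip_width: 0.006
grip_force: 1.9
```

>>> {"api": "jog_arm", "payload": {"commands": [[0,0,0.003,-0.008,0,0,0],[0,0,0.006,-0.016,0,0,0],[0,-0.001,0.01,-0.024,0,0,0],[0,-0.001,0.013,-0.032,0,0,0],[0,-0.002,0.016,-0.04,0,0,0]]}}

```text
time: 7.8
position: [0.4507, 0.1472, 0.2092]
tool_rot: [-0.199, 3.135, 0.0]
ft_force: [3.7, 0.4, 3.3]
grip_width: 0.005
grip_force: 1.8
```

>>> {"api": "jog_arm", "payload": {"commands": [[0,0,0.003,-0.008,0,0,0],[0,0,0.006,-0.016,0,0,0],[0,-0.001,0.008,-0.024,0,0,0],[0,-0.001,0.011,-0.032,0,0,0],[0,-0.002,0.014,-0.04,0,0,0]]}}

```text
time: 8.22
position: [0.4496, 0.154, 0.1892]
tool_rot: [-0.199, 3.135, -0.0]
ft_force: [3.0, -0.6, 3.4]
grip_width: 0.004
grip_force: 1.8
```

>>> {"api": "jog_arm", "payload": {"commands": [[0,0,0.002,-0.008,0,0,0],[0,0,0.005,-0.016,0,0,0],[0,0,0.007,-0.024,0,0,0],[0,0,0.009,-0.032,0,0,0],[0,0,0.011,-0.04,0,0,0]]}}

```text
time: 8.63
position: [0.4489, 0.1598, 0.169]
tool_rot: [0.2, -3.134, -0.0]
ft_force: [0.5, 0.0, 3.7]
grip_width: 0.004
grip_force: 1.9
```

>>> {"api": "jog_arm", "payload": {"commands": [[0,0,0.002,-0.008,0,0,0],[0,0,0.004,-0.016,0,0,0],[0,0,0.006,-0.024,0,0,0],[0,0,0.008,-0.032,0,0,0],[0,0,0.009,-0.04,0,0,0]]}}

```text
time: 9.05
position: [0.4486, 0.1643, 0.1488]
tool_rot: [0.2, -3.133, -0.0]
ft_force: [-2.3, 0.6, 4.8]
grip_width: 0.005
grip_force: 1.9
```

>>> {"api": "jog_arm", "payload": {"commands": [[0,0,0.001,-0.008,0,0,0],[0,0,0.003,-0.016,0,0,0],[0,0,0.004,-0.024,0,0,0],[0,0,0.006,-0.032,0,0,0],[0,0,0.007,-0.04,0,0,0]]}}

```text
time: 9.47
position: [0.4492, 0.1674, 0.129]
tool_rot: [0.199, -3.135, 0.001]
ft_force: [-3.4, 0.3, 4.8]
grip_width: 0.004
grip_force: 1.9
```

>>> {"api": "jog_arm", "payload": {"commands": [[0,0,0.001,-0.006,0,0,0],[0,0,0.002,-0.012,0,0,0],[0,0,0.003,-0.018,0,0,0],[0,0,0.004,-0.024,0,0,0],[0,0,0.004,-0.03,0,0,0]]}}

```text
time: 9.88
position: [0.4495, 0.1694, 0.1142]
tool_rot: [0.199, -3.135, 0.0]
ft_force: [-2.7, -0.7, 3.2]
grip_width: 0.004
grip_force: 1.9
```

>>> {"api": "jog_arm", "payload": {"commands": [[0,0,0.001,-0.005,0,0,0],[0,0,0.001,-0.01,0,0,0],[0,0,0.002,-0.015,0,0,0],[0,0,0.002,-0.02,0,0,0],[0,0,0.002,-0.025,0,0,0]]}}

```text
time: 10.3
position: [0.4496, 0.1707, 0.1019]
tool_rot: [-0.199, 3.135, 0.001]
ft_force: [-3.0, -0.4, 3.3]
grip_width: 0.008
grip_force: 1.9
```

>>> {"api": "jog_arm", "payload": {"commands": [[0,0,0,-0.003,0,0,0],[0,0,0,-0.006,0,0,0],[0,0,0.001,-0.009,0,0,0],[0,0,0.001,-0.012,0,0,0],[0,0,0.001,-0.015,0,0,0]]}}

```text
time: 10.72
position: [0.4495, 0.1712, 0.0945]
tool_rot: [-0.2, 3.135, 0.0]
ft_force: [-3.7, 0.4, 3.8]
grip_width: 0.002
grip_force: 1.9
```

>>> {"api": "jog_arm", "payload": {"commands": [[0,0,0,-0.002,0,0,0],[0,0,0,-0.004,0,0,0],[0,0,0,-0.006,0,0,0],[0,0,0,-0.008,0,0,0],[0,0,0,-0.009,0,0,0]]}}

```text
time: 11.13
position: [0.4497, 0.1714, 0.0901]
tool_rot: [-0.2, 3.135, 0.001]
ft_force: [-2.0, 1.2, 4.1]
grip_width: 0.004
grip_force: 1.9
```

>>> {"api": "jog_arm", "payload": {"commands": [[0,0,0,-0.001,0,0,0],[0,0,0,-0.002,0,0,0],[0,0,0,-0.003,0,0,0],[0,0,0,-0.004,0,0,0],[0,0,0,-0.004,0,0,0]]}}

```text
time: 11.55
position: [0.4498, 0.1714, 0.0883]
tool_rot: [-0.2, 3.135, 0.001]
ft_force: [-2.4, 2.4, 4.3]
grip_width: 0.009
grip_force: 2.0
```

>>> {"api": "jog_arm", "payload": {"commands": [[0,0,0,-0.001,0,0,0],[0,0,0,-0.002,0,0,0],[0,0,0,-0.003,0,0,0],[0,0,0,-0.004,0,0,0],[0,0,0,-0.004,0,0,0]]}}

```text
time: 11.97
position: [0.4498, 0.1714, 0.0875]
tool_rot: [-0.199, 3.135, 0.001]
ft_force: [-4.8, 0.8, 13.9]
grip_width: 0.009
grip_force: 6.4
```

The force rose to 14 N at z = 0.0875 m, so the board is on its rests. I'll lift straight off and check.

>>> {"api": "jog_arm", "payload": {"commands": [[0,0,0,0.004,0,0,0],[0,0,0,0.02,0,0,0],[0,0,0,0.06,0,0,0],[0,0,0,0.12,0,0,0],[0,0,0,0.2,0,0,0]]}}

```text
time: 12.38
position: [0.4481, 0.1692, 0.1848]
tool_rot: [0.198, -3.131, 0.005]
ft_force: [0.4, 0.3, 0.2]
grip_width: 0.009
grip_force: 0.0
```

>>> {"api": "jog_arm", "payload": {"commands": [[0,0,0,0.08,0,0,0],[0,0,0,0.16,0,0,0],[0,0,0,0.24,0,0,0],[0,0,0,0.3,0,0,0],[0,0,0,0.34,0,0,0]]}}

```text
time: 12.8
position: [0.4509, 0.1704, 0.3601]
tool_rot: [-0.197, 3.13, 0.002]
ft_force: [0.9, -0.0, -0.1]
grip_width: -0.0
grip_force: 0.0
```

>>> {"api": "jog_arm", "payload": {"commands": [[0,-0.03,0.03,0,0,0,0],[0,-0.06,0.08,0,0,0,0],[0,-0.09,0.14,0,0,0,0],[0,-0.12,0.2,0,0,0,0],[0,-0.14,0.25,0,0,0,0]]}}

```text
time: 13.22
position: [0.3785, 0.2975, 0.3563]
tool_rot: [-0.2, 3.134, 0.001]
ft_force: [-0.4, 0.9, -0.6]
grip_width: 0.007
grip_force: 0.0
```

>>> {"api": "jog_arm", "payload": {"commands": [[0,-0.03,0.05,0,0,0,0],[0,-0.06,0.1,0,0,0,0],[0,-0.09,0.15,0,0,0,0],[0,-0.12,0.2,0,0,0,0],[0,-0.14,0.23,0,0,0,0]]}}

```text
time: 13.63
position: [0.308, 0.4133, 0.3557]
tool_rot: [-0.203, 3.135, 0.0]
ft_force: [0.0, -0.8, 0.3]
grip_width: 0.008
grip_force: 0.0
```

Run:
```python
from h import *
s=snap('scene','s4'); t=snap('top','t4')
H=np.array([.5116,-.2064]);X=np.array([.9913,.1314]); Y=np.array([-.1314,.9913])
fr=s['frame'].copy()
for a,b in((.11,.43),(-.11,.43)):
    p=proj(s,np.r_[H+a*X+b*Y,.097]); print(p); cv2.circle(fr,tuple(int(round(v)) for v in p),1,(0,255,0),-1)
cv2.imwrite('pics/c4.png',cv2.resize(fr[120:280,200:440],None,fx=3.3,fy=3.3,interpolation=2)[:,:,::-1])
R=[]
for im,rb in((s,(280,200,305,230)),(t,(328,150,348,172))):
    f=im['frame'].astype(int);x0,y0,x1,y1=rb; r=f[y0:y1,x0:x1]; q=(r[:,:,0]>90)&(r[:,:,0]>2*r[:,:,1])&(r[:,:,0]>2*r[:,:,2])
    v,u=np.nonzero(q); R.append(ray(im,u.mean()+x0,v.mean()+y0))
print('pad',two(*R))
R={}
for n,im,box in(('scene',s,(265,150,372,225)),('top',t,(270,172,385,250))):
    f=im['frame'].astype(int); x0,y0,x1,y1=box; g=f[y0:y1,x0:x1].max(2)
    m=(g<45).astype('u1'); k,l,st,c=cv2.connectedComponentsWithStats(m); i=1+np.argmax(st[1:,4])
    h=cv2.convexHull(max(cv2.findContours((l==i).astype('u1'),0,2)[0],key=cv2.contourArea))
    for e in np.arange(1,15,.5):
        a=cv2.approxPolyDP(h,e,True)[:,0]
        if len(a)<=4: break
    R[n]=(im,a+[x0,y0])
for a in R['top'][1]:
    for b in R['scene'][1]:
        p,e=two(ray(R['top'][0],*a),ray(R['scene'][0],*b))
        if e<.01: print(a,b,p.round(3),round(e,4))
for n,a in(('scene',s),('top',t)):
    d=cv2.absdiff(pickle.load(open(n+'0.pkl','rb'))['frame'],a['frame']).max(2)>60
    k,l,st,c=cv2.connectedComponentsWithStats(d.astype('u1')); print(n,[x.tolist() for x in st[1:] if x[4]>12])
```

```text
[376.9155533  229.30974395]
[386.21291629 190.1791524 ]
pad (array([ 0.64490895, -0.06865041,  0.1221437 ]), np.float64(0.0005784428245063944))
[366 231] [294 181] [ 0.424 -0.17   0.084] 0.003
[287 240] [356 191] [0.387 0.093 0.088] 0.0047
[282 191] [349 219] [0.55  0.118 0.092] 0.0014
scene [[410, 0, 9, 4, 17], [519, 60, 6, 4, 14], [539, 64, 15, 11, 26], [537, 70, 13, 12, 84], [381, 93, 6, 5, 17], [429, 103, 58, 46, 936], [380, 112, 6, 12, 25], [485, 132, 58, 31, 756], [519, 133, 9, 2, 14], [278, 147, 95, 57, 1953], [492, 157, 5, 8, 26], [517, 165, 6, 10, 32], [284, 170, 11, 4, 19], [285, 187, 101, 46, 2126], [264, 202, 7, 8, 23]]
top [[333, 155, 10, 4, 22], [340, 159, 4, 6, 13], [335, 165, 10, 5, 18], [259, 168, 99, 21, 864], [361, 181, 12, 50, 285], [249, 186, 11, 8, 50], [292, 190, 6, 26, 42], [259, 198, 5, 44, 110], [283, 199, 7, 17, 36], [286, 217, 15, 23, 154], [290, 218, 5, 6, 15], [358, 240, 9, 5, 24], [65, 246, 17, 4, 46], [287, 246, 29, 7, 82], [150, 250, 32, 34, 805], [81, 265, 13, 13, 70], [112, 274, 17, 18, 230], [41, 287, 12, 16, 137], [0, 303, 21, 15, 84], [93, 305, 160, 80, 3220], [54, 326, 32, 55, 1094], [82, 335, 29, 26, 324], [112, 345, 11, 18, 138], [0, 351, 12, 4, 23], [125, 353, 11, 24, 96], [137, 363, 11, 14, 72], [259, 364, 29, 36, 647], [147, 371, 14, 26, 158], [328, 373, 14, 27, 140], [162, 382, 27, 18, 249], [113, 398, 14, 2, 15]]
```

View pics/c4.png

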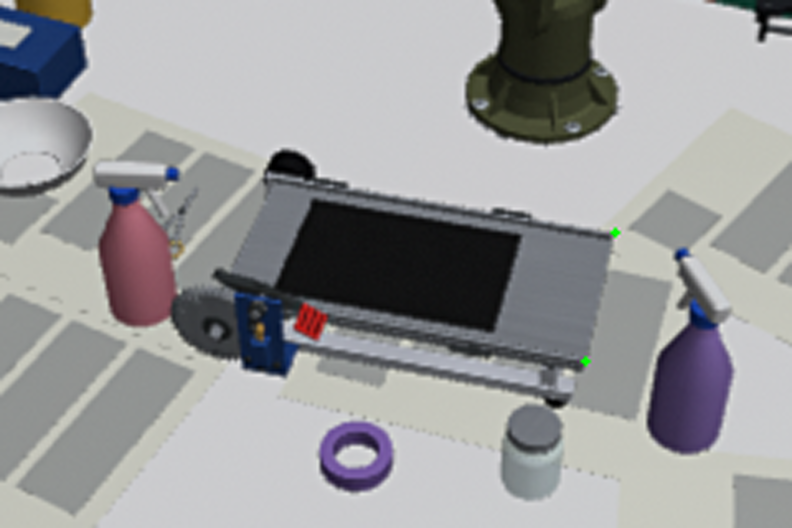

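The board is flat: its end corners fall on the predicted flat positions at crop (615,232) and (586,361). The pawl is clear with the pad at z = 0.122 m, and the surroundings are unmoved. I'll hand in.

```bash
python3 -c "
from bench import ctrl
print(ctrl.close_job())"
```

```text
the job is handed in; nothing more can be done
None
```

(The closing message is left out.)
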